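# Top up the soap rack and shut its flap

## Robot

A 6-joint arm with a two-finger parallel gripper is mounted at the origin on a cart in front of the work surface, level with it; the furniture and walls round the work are solid. World frame = base frame: x ahead of the robot, y to its left, z up, the work surface at z = 0. Lengths are in mm, angles in rad, forces in N, time in s.
With the tool pointing down it reaches from about 375 to 925 mm from the base axis. Payload 5.7 kg.
Tool frame: the origin (TCP) lies midway between the tips of the shut fingers; the grasp point (between the pads) lies env.tcp_to_grasp behind it (env.tcp_to_grasp is the distance from the TCP to the grasp point, in mm); z points along the fingers, y is the line along which they close (so a half turn about z gives the same grasp; the last joint's range is limited). The gripper opens to 85 mm and grips with 20 to 120 N. Pads are 22 mm wide; open, the fingers measure 114 mm over their backs; the gripper's body (76 mm by 85 mm) begins 54 mm behind the grasp point. The pads swing forward as they close: fully open they stand 13 mm farther back than shut.
Start: joints at [1.117, 0.359, 1.51, -0, 1.272, -0.115], TCP at [199.405, 565.863, 231.267] pointing down, gripper open.
Joint ranges: [-2.97, 2.97], [-1.01, 2.36], [0.21, 2.38], [-0.96, 4.11], [0.2, 2.71], [-2.98, 2.98]. Speed limits (rad/s): [2.39, 2.39, 3.14, 3.14, 3.14, 3.14].

## Interface

Orientations are given as a unit quaternion [x, y, z, w].
In Python, from station import env gives the robot as it stands. The module is installed in compiled form; this text tells all that it offers.
- The arm moves only by the shell command python3 -m crank 'ROWS' [FORCE]. ROWS is a JSON list of rows, 1 to 20 of them, each of 7 numbers: dx, dy, dz in parts of the range, where 1.0 means 0.4 m, then a rotation vector rx, ry, rz in shares of 180 degrees (1.0 is 180 degrees), then the finger opening in mm; each row is the pose to reach, as a shift and turn from the pose commanded when the command began, along the tool's axes at that moment; what a row does not reach only later rows make up. A row lasts 1/12 s, in which the tool goes at most 41.7 mm and 0.125 rad, less where a joint would pass 70% of its speed; a pose out of reach is approached as far as the arm can. The fingers move at their own pace and stop on an object; FORCE is the grip in N (left out, the last holds). Time passes only in rows, so rows that do not move let the fingers close. It prints the time, the measured TCP pose, the force, the opening and the grip force at its end. A shift or turn number past 1, either way, is cut back to 1. Input that does not fit is refused with a message, and nothing moves.
- env.state(): the state, without advancing time (a new reading comes with each control period).
- env.grab_frame(name): name is "scene" or "top" or "wrist"; returns the picture (384x512x3 uint8, red, green, blue); there is no depth.
- env.get_calibration(name): a dict with "mtx" (3x3 intrinsics, pixels), "T" (4x4, takes a point from camera to world coordinates); the wrist camera has in their place "hand_eye" (4x4, takes a point from camera to tool coordinates, whose origin is the TCP and whose axes are the flange's). Camera axes: x right, y up, looking along -z (the intrinsics and any distortion apply to the point x, -y, -z); pixel columns grow to the right and rows downward; lengths in mm; the calibration is good to about 2 mm. The wrist camera is an equidistant fisheye: a pixel r from the principal point sees the ray r / f radians off the axis. A picture is of the moment at which its call begins: read the wrist's pose just before it. get_calibration takes no time and is no camera call.
- env.job_done(): hands the job in; it is judged then, once.
The state is a dict: "time": time; "joint_pos": joint angles; "dq": joint speeds; "tau": joint torques, N m; "eef_pos": TCP position; "orientation": TCP orientation; "contact_force": force on the tool from outside, world axes, zero at the start; "wrist_torque": the same for the moment, N m; "gripper_width": finger opening in mm; "grasp_force": force on a finger pad.
Only numpy, scipy, OpenCV 4.12 (cv2) and the standard library are available. Lean on these libraries where they do the work, as an engineer would, in place of code of your own. Each camera call takes 0.05 s, during which the arm holds its last target. There are 200 camera calls.

## Task

Top up the near lane of the wooden soap rack: push the loose wrapped soap bar across the counter, squarely in through the lane's open mouth, and on until the three bars stand in a closed row against the end board; then push the brass flap fully shut behind them so that they cannot slide out. Only push with the fingers: do not pinch, straddle or lift a soap, and leave the other things on the counter where they are.

Things in the scene. Friction and masses are not known exactly. Their poses are not given: they have to be found in the camera images.
- soap_rack: Light wooden two-lane rack fixed to the counter, no floor: bars slide on the counter. Origin: on the counter (z = 0), middle of the mouth of the lane nearer the robot; +x runs into that lane (to the robot's right), +y across to the second lane (away from the robot), z up. The lane is 53 mm wide between rails 10 mm thick and 20 mm high, whose rounded noses (radius 5 mm) begin at x = 0.
- lane_end (a point): foot of the end board, middle of the near lane, at x = 140 mm, y = 0 in the rack's frame; the board is 32 mm high. The second lane (centre y = +63 mm) is full of fixed soaps and shut by a fixed brass flap across y = 34 to 94.5 mm at x = -5 mm: nothing to do there
- flap (a joint): angle (rad) of the near lane's brass flap about its upright hinge: 0 = shut (straight across the mouth, inner face at x = -3 mm), about 1.57 = standing straight out of the mouth in line with the rail, larger = swung farther out towards the robot; stop at 2.3. Turns lightly (about 0.3 N at its tip), stays where it is left. Starts open, 1.6 to 2.1
- flap_hinge (a point): hinge axis of the flap, at x = -5 mm, y = -31.5 mm in the rack's frame (nose of the rail nearer the robot), 12.5 mm above the counter. The flap is 3.5 mm thick (its rounded tip 7 mm), 64 mm long and reaches from 3 to 22 mm above the counter
- flap_tip (a point): free end of the flap, 60.5 mm from the hinge axis, 12.5 mm above the counter
- soap_loose: the loose white paper-wrapped soap bar, 47 x 47 x 26 mm (like the others) with rounded corners, 55 g, standing flat on the counter to the robot's left of the rack. Origin: centre of its underside; x and y along its square sides, z up
- soap_mid: second soap of the near lane, 47 x 47 x 26 mm, nearer the mouth, loose, a little short of the front one. Origin: centre of its underside
- soap_front: first soap of the near lane, 47 x 47 x 26 mm, loose, a little short of the end board. Origin: centre of its underside
- tea_mug: white mug, 82 mm wide, 91 mm high, behind the rack: leave alone. Origin: underside
- tape_roll: roll of brown packing tape lying flat, 93 mm across, 24 mm high, at the front right of the rack: leave alone. Origin: centre of its underside
- calculator: dark pocket calculator, 120 x 74 x 15 mm, lying beyond the loose soap, farther from the robot: leave alone. Origin: centre of its underside
- rubber_stamp: small wooden rubber stamp, 29 x 40 mm, 68 mm high, standing at the front right: leave alone. Origin: centre of its underside
There are look-alikes about, which are no part of the job. Leave any orange or turquoise look-alike of the soap_loose alone.

How it is judged (in metres and radians):
On the way:
1. with the flap still open, the loose soap has been pushed into the near lane and the row of three is closed up against the end board (each gap within about 4 mm) (value of joint flap above 0.5 rad and x of soap_front in the frame of soap_rack above 0.113 m and x of soap_mid in the frame of soap_rack above 0.0665 m and x of soap_loose in the frame of soap_rack above 0.02 m and y of soap_loose in the frame of soap_rack between -0.005 and 0.005 m), for 0.1 s.
At the end, for the whole second after the job is handed in: the flap is shut (within 0.07 rad) and the three soaps lie flat and at rest in the near lane, the loose one nearest the mouth, in a row closed up against the end board (each gap within about 4 mm) (value of joint flap below 0.07 rad and x of soap_front in the frame of soap_rack above 0.113 m and x of soap_mid in the frame of soap_rack above 0.0665 m and x of soap_loose in the frame of soap_rack between 0.02 and 0.03 m and y of soap_loose in the frame of soap_rack between -0.005 and 0.005 m and height (world z) of soap_loose below 0.004 m and angle between each of soap_loose, soap_mid, soap_front's own z axis and vertical below 0.1 rad and linear speed of soap_loose below 0.01 m/s); the robot touches nothing.
It fails at once if a soap was lifted, tipped or climbed on another (height (world z) of any of soap_loose, soap_mid, soap_front above 0.01 m or angle between soap_loose's own z axis and vertical above 0.5 rad).
It fails at once if a soap was straddled or pinched between the fingers (the point between the finger pads came within 16 mm of a soap's middle, below 40 mm height) (height (world z) of the grasp point below 0.04 m and (horizontal distance between the grasp point and soap_loose below 0.016 m or horizontal distance between the grasp point and soap_mid below 0.016 m or horizontal distance between the grasp point and soap_front below 0.016 m)).
It fails at once if the mug, the tape roll, the calculator or the stamp was moved by more than 15 mm (distance of any of tea_mug, tape_roll, calculator, rubber_stamp from where it was at the start of the episode above 0.015 m).
It also fails if it takes over 67 s, if anything falls off the work surface, if the arm or the gripper's body presses on something with over 40 N, if the wrist force passes 120 N, or if a joint passes its speed limit or range.

## Working session

There is one attempt and no reset: what is moved stays moved. The work goes in short steps, Python scripts to look and compute and a shell command to move; the robot and the scene stay as the last step left them, time stands still between calls to the robot, and variables do not carry over. Pictures are saved under pics/ and viewed, at most 10 in all, crops included, and the job is handed in when it is done.

```bash
mkdir -p pics; ls
python3 - <<'E'
from station import env
import cv2,numpy as np
np.set_printoptions(precision=4,suppress=True)
s=env.state();print(s['time'],s['eef_pos'],s['orientation'],s['gripper_width'],env.tcp_to_grasp)
for n in ("scene","top","wrist"):
    f=env.grab_frame(n);cv2.imwrite(f'pics/{n}0.png',f[:,:,::-1]);print(n,env.get_calibration(n))
E
```

```text
pics
0.0 [199.1301 565.2675 230.4437] [ 0.1686  0.9857 -0.0009 -0.0003] 85.24965853729138 18.700000000000003
scene {'mtx': array([[364.5788,   0.    , 251.6979],
       [  0.    , 364.5788, 190.388 ],
       [  0.    ,   0.    ,   1.    ]]), 'T': array([[   0.8565,    0.2596,   -0.4462,  117.2963],
       [  -0.5162,    0.4304,   -0.7405, -707.1728],
       [  -0.0002,    0.8645,    0.5026,  560.5163],
       [   0.    ,    0.    ,    0.    ,    1.    ]])}
top {'mtx': array([[440.7485,   0.    , 255.4516],
       [  0.    , 440.7485, 191.4725],
       [  0.    ,   0.    ,   1.    ]]), 'T': array([[  -0.0222,    0.9951,   -0.0965,  419.4737],
       [  -0.9998,   -0.0222,    0.0015,   13.9494],
       [  -0.0006,    0.0965,    0.9953, 1169.0357],
       [   0.    ,    0.    ,    0.    ,    1.    ]])}
wrist {'mtx': array([[297.3186,   0.    , 253.7221],
       [  0.    , 297.3186, 191.2887],
       [  0.    ,   0.    ,   1.    ]]), 'hand_eye': array([[  -0.    ,    0.9648,    0.2631,   67.2418],
       [   1.    ,   -0.0003,    0.0012,    1.0638],
       [   0.0012,    0.2631,   -0.9648, -142.9165],
       [   0.    ,    0.    ,    0.    ,    1.    ]])}
```

View pics/top0.png

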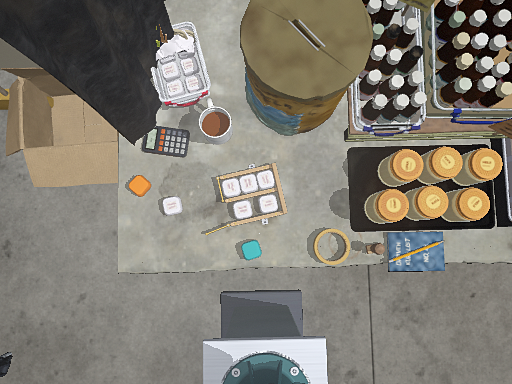

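View pics/scene0.png

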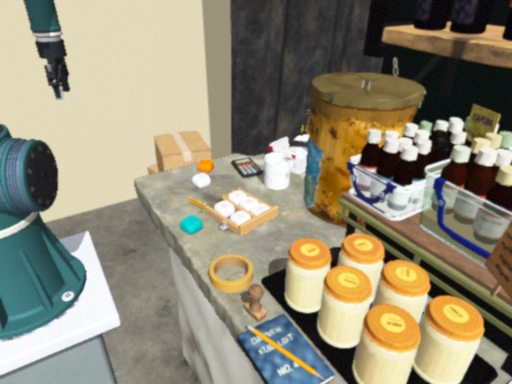

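The top view shows the loose white soap at (172,206), the near-lane mouth at about (223,213), the flap from (230,222) to (203,234), the orange look-alike at (139,185) and the turquoise one at (251,250). The scene view agrees. Next I'll get rough positions and then move the wrist camera over the scene.

```bash
cat > h.py <<'E'
from station import env
import cv2,numpy as np
from scipy.spatial.transform import Rotation as R
np.set_printoptions(precision=2,suppress=True)
def ray(name,px,pose=None):
    """origin and directions (world) of pixels px (N,2)"""
    c=env.get_calibration(name);K=c['mtx'];px=np.atleast_2d(px).astype(float)
    x=(px[:,0]-K[0,2])/K[0,0];y=(px[:,1]-K[1,2])/K[1,1]
    if name=='wrist':
        r=np.hypot(x,y);s=np.sinc(r/np.pi)
        d=np.c_[x*s,-y*s,-np.cos(r)]
        T=np.eye(4);T[:3,:3]=R.from_quat(pose[1]).as_matrix();T[:3,3]=pose[0];T=T@c['hand_eye']
    else: d=np.c_[x,-y,-np.ones_like(x)];T=c['T']
    return T[:3,3],d@T[:3,:3].T
def plane(name,px,z,pose=None):
    o,d=ray(name,px,pose);return o+d*((z-o[2])/d[:,2])[:,None]
def pix(P,pose):
    """world point -> wrist pixel"""
    c=env.get_calibration('wrist');K=c['mtx'];T=np.eye(4);T[:3,:3]=R.from_quat(pose[1]).as_matrix();T[:3,3]=pose[0]
    p=(np.c_[np.atleast_2d(P),np.ones(len(np.atleast_2d(P)))]@np.linalg.inv(T@c['hand_eye']).T)[:,:3]*[1,-1,-1]
    h=np.hypot(p[:,0],p[:,1]);r=np.arctan2(h,p[:,2])
    return np.c_[K[0,2]+K[0,0]*r*p[:,0]/h,K[1,2]+K[1,1]*r*p[:,1]/h]
def snap(tag):
    s=env.state();f=env.grab_frame('wrist')[:,:,::-1].copy();cv2.imwrite(f'pics/{tag}.png',f)
    pose=(s['eef_pos'],s['orientation']);np.savez(f'pics/{tag}.npz',p=pose[0],q=pose[1]);return f,pose
def load(tag):
    z=np.load(f'pics/{tag}.npz');return cv2.imread(f'pics/{tag}.png'),(z['p'],z['q'])
E
python3 - <<'E'
from h import *
print(plane('top',[[172,206],[223,213],[230,222],[203,234],[285,212],[217,178]],22))
s=env.state();Rm=R.from_quat(s['orientation']).as_matrix();print(Rm)
g=np.array([420,130,300]);print(Rm.T@(g-s['eef_pos']))
E
```

```text
[[497.47 230.5   22.  ]
 [476.26  97.87  22.  ]
 [452.49  80.04  22.  ]
 [423.02 150.49  22.  ]
 [475.27 -63.51  22.  ]
 [568.39 112.21  22.  ]]
[[-0.94  0.33 -0.  ]
 [ 0.33  0.94 -0.  ]
 [ 0.   -0.   -1.  ]]
[-352.96 -337.36  -68.94]
```

The rows are not in the units I measure in: shifts go in shares of 0.4 m and turns go in shares of 180 degrees. I convert before sending: -350 mm / 400 = -0.875, -337 mm / 400 = -0.8425.

```bash
python3 -m crank '[[-0.875, -0.8425, -0.175, 0, 0, 0, 10], [-0.875, -0.8425, -0.175, 0, 0, 0, 10], [-0.875, -0.8425, -0.175, 0, 0, 0, 10], [-0.875, -0.8425, -0.175, 0, 0, 0, 10], [-0.875, -0.8425, -0.175, 0, 0, 0, 10], [-0.875, -0.8425, -0.175, 0, 0, 0, 10], [-0.875, -0.8425, -0.175, 0, 0, 0, 10], [-0.875, -0.8425, -0.175, 0, 0, 0, 10], [-0.875, -0.8425, -0.175, 0, 0, 0, 10], [-0.875, -0.8425, -0.175, 0, 0, 0, 10], [-0.875, -0.8425, -0.175, 0, 0, 0, 10], [-0.875, -0.8425, -0.175, 0, 0, 0, 10], [-0.875, -0.8425, -0.175, 0, 0, 0, 10], [-0.875, -0.8425, -0.175, 0, 0, 0, 10], [-0.875, -0.8425, -0.175, 0, 0, 0, 10], [-0.875, -0.8425, -0.175, 0, 0, 0, 10], [-0.875, -0.8425, -0.175, 0, 0, 0, 10]]' 20
python3 -c "
from h import *
f,p=snap('w1');print(p);cv2.imwrite('pics/w1v.png',cv2.resize(f,(800,600),interpolation=cv2.INTER_CUBIC))"
```

```text
time: 1.57
eef_pos: [416.6, 132.8, 300.9]
orientation: [0.168, 0.986, -0.0, -0.001]
contact_force: [0.3, -0.5, 0.3]
gripper_width: 10.1
grasp_force: 0.0
(array([416.61, 132.83, 300.93]), array([ 0.17,  0.99, -0.  , -0.  ]))
```

View pics/w1v.png

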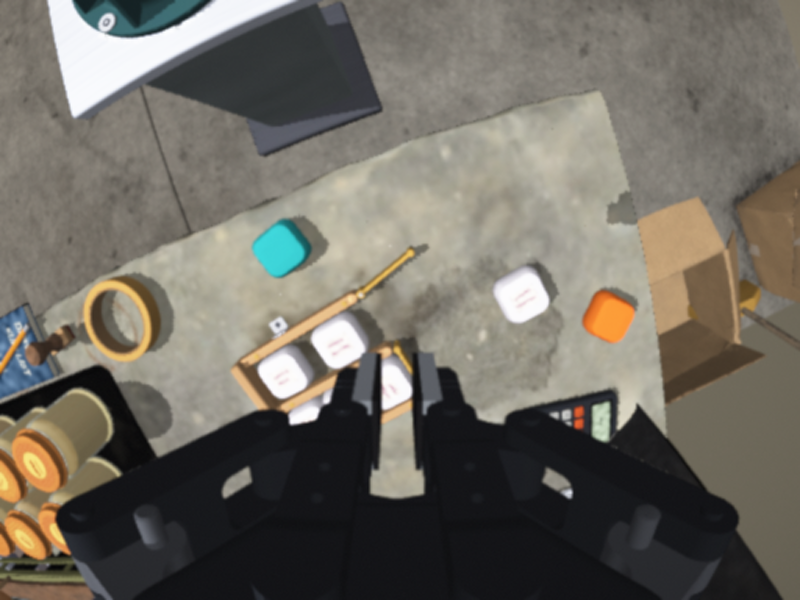

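The wrist view (800x600 scale) shows the loose soap at (522,294), the flap hinge at (357,297), the tip at (411,253), the near rail running to its corner at (236,368), and the two lane soaps at (285,372) and (340,340).

Run:
```python
from h import *
f,p=load('w1')
k=1.5625
P=plane('wrist',np.array([[357,297],[236,368],[411,253],[395,350],[522,294],[340,335],[285,370]])/k,21,p);print(P)
d=(P[1]-P[0])[:2];print(np.linalg.norm(d),np.degrees(np.arctan2(d[1],d[0])))
# white blobs
hsv=cv2.cvtColor(f,cv2.COLOR_BGR2HSV)
m=((hsv[...,1]<40)&(hsv[...,2]>190)).astype(np.uint8);m=cv2.morphologyEx(m,cv2.MORPH_CLOSE,np.ones((5,5)))
n,l,st,ce=cv2.connectedComponentsWithStats(m)
for i in range(1,n):
    if 200<st[i,4]<4000:
        c=cv2.findContours((l==i).astype(np.uint8),0,1)[0][0]
        print(st[i],ce[i],plane('wrist',ce[i],26,p)[0],cv2.minAreaRect(plane('wrist',c[:,0],26,p)[:,:2].astype(np.float32)))
```

```text
[[447.81  82.92  21.  ]
 [477.01 -63.76  21.  ]
 [424.91 144.63  21.  ]
 [510.2   99.06  21.  ]
 [497.18 233.32  21.  ]
 [478.06  53.76  21.  ]
 [495.06 -13.8   21.  ]]
149.55416997253636 -78.74204875275261
[337  93  25  18 261] [349.2  101.44] [379.84 291.09  26.  ] ((379.912109375, 289.2187805175781), (37.69506072998047, 22.065385818481445), 56.91635513305664)
[212 109  22  18 219] [222.21 118.22] [346.21 111.33  26.  ] ((346.7325744628906, 112.5494384765625), (33.64767074584961, 17.34395980834961), 86.21931457519531)
[204 132  47  38 848] [225.76 154.67] [396.58  98.25  26.  ] ((394.6918029785156, 102.2130355834961), (63.86452102661133, 53.1590576171875), 62.90211868286133)
[132 146  23  35 317] [144.46 160.95] [362.69 -20.18  26.  ] ((364.69073486328125, -20.367313385009766), (47.19496536254883, 33.649993896484375), 30.510684967041016)
[316 172  35  35 859] [333.29 189.24] [496.68 230.81  26.  ] ((497.2640686035156, 231.06004333496094), (48.576507568359375, 45.69951248168945), 11.465981483459473)
[199 203  35  33 751] [215.93 219.17] [482.88  49.75  26.  ] ((483.1553649902344, 49.589271545410156), (45.78363800048828, 42.82549285888672), 10.747603416442871)
[165 224  32  31 649] [180.54 239.55] [496.81 -16.66  26.  ] ((497.36883544921875, -17.129077911376953), (46.14057540893555, 42.644107818603516), 11.918274879455566)
[245 231  18  31 418] [251.94 246.64] [543.73  85.89  26.  ] ((544.2611083984375, 88.39894104003906), (26.661937713623047, 52.15278625488281), 70.07027435302734)
[396 243  14  31 289] [401.64 255.46] [653.55 321.43  26.  ] ((657.6487426757812, 322.8205871582031), (26.21700096130371, 58.93751907348633), 82.80105590820312)
```

In the tool's units: 40 mm / 400 = 0.1, -36 mm / 400 = -0.09, 1.037 rad / 3.1416 = 0.3301.

```bash
python3 -m crank '[[0.055, -0.09, 0.1, 0, 0, 0.3301, 10], [0.055, -0.09, 0.1, 0, 0, 0.3301, 10], [0.055, -0.09, 0.1, 0, 0, 0.3301, 10], [0.055, -0.09, 0.1, 0, 0, 0.3301, 10], [0.055, -0.09, 0.1, 0, 0, 0.3301, 10], [0.055, -0.09, 0.1, 0, 0, 0.3301, 10], [0.055, -0.09, 0.1, 0, 0, 0.3301, 10], [0.055, -0.09, 0.1, 0, 0, 0.3301, 10], [0.055, -0.09, 0.1, 0, 0, 0.3301, 10], [0.055, -0.09, 0.1, 0, 0, 0.3301, 10], [0.055, -0.09, 0.1, 0, 0, 0.3301, 10], [0.055, -0.09, 0.1, 0, 0, 0.3301, 10], [0.055, -0.09, 0.1, 0, 0, 0.3301, 10]]'
python3 -c "
from h import *
f,p=snap('w2');print(p[0],R.from_quat(p[1]).as_matrix()[:,:2]);cv2.imwrite('pics/w2v.png',cv2.resize(f,(800,600),interpolation=cv2.INTER_CUBIC))"
```

```text
time: 2.7
eef_pos: [384.7, 105.3, 261.3]
orientation: [0.634, 0.773, -0.0, -0.0]
contact_force: [-0.4, -0.0, 0.8]
gripper_width: 10.1
grasp_force: 0.0
[384.67 105.34 261.28] [[-0.2   0.98]
 [ 0.98  0.2 ]
 [-0.   -0.  ]]
```

View pics/w2v.png

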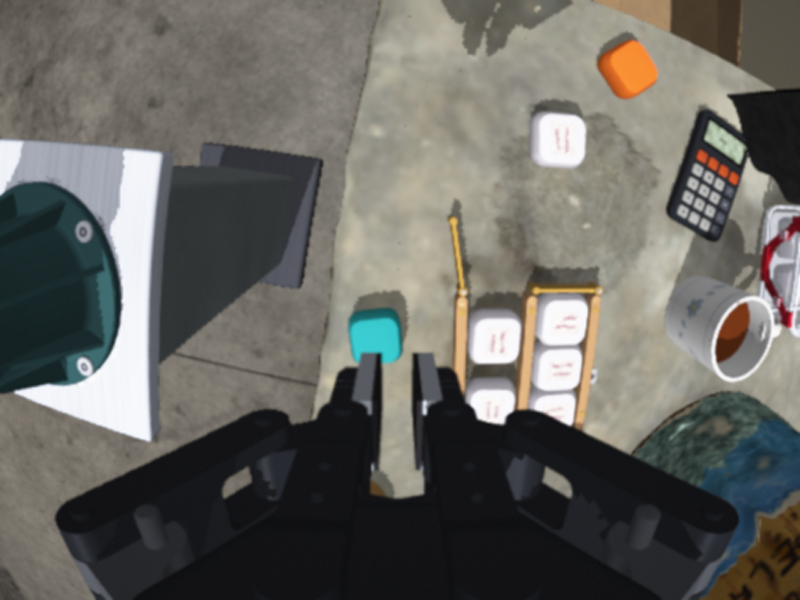

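The second wrist view (800x600 scale) shows the loose soap at (557,138), the flap tip at (454,219), the hinge at (462,291), the rail noses at (462,293) and (531,293), and the mid soap at (495,336).

```bash
cat >> h.py <<'E'
def tri(rays):
    A=np.zeros((3,3));b=np.zeros(3)
    for o,d in rays:
        u=d[0]/np.linalg.norm(d[0]);M=np.eye(3)-np.outer(u,u);A+=M;b+=M@o
    return np.linalg.solve(A,b)
def whites(f,p,z=26):
    hsv=cv2.cvtColor(f,cv2.COLOR_BGR2HSV)
    m=((hsv[...,1]<40)&(hsv[...,2]>190)).astype(np.uint8);m=cv2.morphologyEx(m,cv2.MORPH_CLOSE,np.ones((5,5)))
    n,l,st,ce=cv2.connectedComponentsWithStats(m);out=[]
    for i in range(1,n):
        c=cv2.findContours((l==i).astype(np.uint8),0,1)[0][0]
        if 200<st[i,4]<6000: out.append((ce[i],plane('wrist',ce[i],z,p)[0],cv2.minAreaRect(plane('wrist',c[:,0],z,p)[:,:2].astype(np.float32))))
    return out
E
python3 - <<'E'
from h import *
f1,p1=load('w1');f2,p2=load('w2');k=1.5625
for a,b,nm in [((411,253),(454,219),'tip'),((357,295),(462,291),'hinge'),((333.29*k,189.24*k),(557,137),'loose'),((215.9*k,219.2*k),(495,335),'mid'),((180.5*k,239.6*k),(491,402),'front')]:
    print(nm,tri([ray('wrist',np.array(a)/k,p1),ray('wrist',np.array(b)/k,p2)]))
for w in whites(f2,p2): print(w)
print(plane('wrist',np.array([[456,293],[468,293],[526,293],[537,293],[455,400],[467,400],[515,418],[526,418]])/k,20,p2))
print(plane('wrist',np.array([[454,219],[461,290],[535,290],[600,290]])/k,22,p2))
E
```

```text
tip [429.51 143.17  -9.81]
hinge [457.26  73.48 -36.21]
loose [518.28 243.18 -41.28]
mid [512.44  24.   -72.82]
front [533.22 -62.17 -82.11]
(array([358.03,  89.64]), array([497.73, 231.37,  26.  ]), ((498.0598449707031, 231.77908325195312), (45.306427001953125, 44.84238815307617), 12.047051429748535))
(array([464.01,  90.87]), array([670.1 , 285.01,  26.  ]), ((671.1216430664062, 285.17376708984375), (17.62922477722168, 48.73664093017578), 80.33390808105469))
(array([  5.43, 102.8 ]), array([-37.48, 138.11,  26.  ]), ((-33.46980667114258, 132.72445678710938), (37.99403381347656, 57.64041519165039), 7.502151012420654))
(array([ 76.93, 202.  ]), array([131.33,   1.12,  26.  ]), ((62.06034851074219, 11.620880126953125), (203.1012420654297, 297.6675720214844), 0.03605010733008385))
(array([506.69, 183.95]), array([823.02, 169.87,  26.  ]), ((815.642578125, 160.29498291015625), (51.99269104003906, 120.97673797607422), 27.486230850219727))
(array([424.9, 174.2]), array([631.7 , 144.53,  26.  ]), ((630.102783203125, 142.294677734375), (68.24079132080078, 31.53845977783203), 82.910911560058
[... 241 characters left out ...]
62, 36.266937255859375), (46.3863525390625, 126.89210510253906), 12.007370948791504))
(array([316.68, 217.69]), array([483.66,  50.18,  26.  ]), ((483.8504638671875, 50.068870544433594), (43.79971694946289, 42.727359771728516), 10.910511016845703))
(array([314.82, 258.31]), array([498.16, -11.52,  26.  ]), ((497.6142883300781, -14.010248184204102), (43.44480514526367, 35.19203567504883), 9.373148918151855))
[[440.8   83.71  20.  ]
 [451.05  85.77  20.  ]
 [502.04  96.04  20.  ]
 [512.07  98.07  20.  ]
 [464.31 -16.66  20.  ]
 [475.51 -14.68  20.  ]
 [527.53 -26.22  20.  ]
 [538.68 -24.59  20.  ]]
[[424.81 145.54  22.  ]
 [444.07  87.6   22.  ]
 [508.78 100.7   22.  ]
 [570.93 113.4   22.  ]]
```

```bash
cat >> h.py <<'E'
O=np.array([477.2,90.2]);th=np.radians(-78.5);ux=np.array([np.cos(th),np.sin(th)]);uy=np.array([-np.sin(th),np.cos(th)])
def rk(P):
    P=np.atleast_2d(P)[:,:2]-O;return np.c_[P@ux,P@uy]
E
python3 - <<'E'
from h import *
f2,p2=load('w2');k=1.5625
t=cv2.imread('pics/top0.png');s=cv2.imread('pics/scene0.png')
def blob(im,c,r=14):
    h=cv2.cvtColor(im,cv2.COLOR_BGR2HSV);m=((h[...,1]<40)&(h[...,2]>185)).astype(np.uint8)
    n,l,st,ce=cv2.connectedComponentsWithStats(cv2.morphologyEx(m,cv2.MORPH_CLOSE,np.ones((3,3))))
    i=min(range(1,n),key=lambda i:np.hypot(*(ce[i]-c)) if st[i,4]>30 else 1e9);return ce[i],st[i]
for nm,tc,w in [('loose',(172,206),(358.03,89.64)),('mid',(242,210),(316.68,217.69))]:
    c,st=blob(t,tc);print(nm,c,st,tri([ray('top',c),ray('wrist',w,p2)]))
c=tri([ray('top',(203.5,233.5)),ray('wrist',np.array((454,219))/k,p2)]);print('tip',c)
print('calc',rk(plane('wrist',np.array([[668,222],[708,112],[712,238]])/k,15,p2)),'orange',rk(plane('wrist',np.array([[628,70]])/k,26,p2)))
print('loose,mid',rk([[497.7,231.4],[483.7,50.2]]))
print('tcp',rk([p2[0]]),np.degrees(np.arctan2(*R.from_quat(p2[1]).as_matrix()[:2,1][::-1])))
E
```

```text
loose [172.15 205.28] [163 197  19  18 290] [499.59 231.41  19.94]
mid [242.47 209.22] [233 200  19  19 272] [485.59  47.4   18.18]
tip [423.53 147.01  36.14]
calc [[ -68.8   168.64]
 [-180.76  213.95]
 [ -56.19  226.58]] orange [[-204.09  115.03]]
loose,mid [[-134.28   48.24]
 [  40.49   -1.61]]
tcp [[-33.28 -87.65]] 11.268910283270339
```

In the tool's units: 253 mm / 400 = 0.6325, 191 mm / 400 = 0.4775.

```bash
python3 -m crank '[[0.2525, 0.4775, 0.375, 0, 0, 0, 10], [0.2525, 0.4775, 0.375, 0, 0, 0, 10], [0.2525, 0.4775, 0.375, 0, 0, 0, 10], [0.2525, 0.4775, 0.375, 0, 0, 0, 10], [0.2525, 0.4775, 0.375, 0, 0, 0, 10], [0.2525, 0.4775, 0.375, 0, 0, 0, 10], [0.2525, 0.4775, 0.375, 0, 0, 0, 10], [0.2525, 0.4775, 0.375, 0, 0, 0, 10], [0.2525, 0.4775, 0.475, 0, 0, 0, 10], [0.2525, 0.4775, 0.5625, 0, 0, 0, 10], [0.2525, 0.4775, 0.6125, 0, 0, 0, 10], [0.2525, 0.4775, 0.6325, 0, 0, 0, 10], [0.2525, 0.4775, 0.6325, 0, 0, 0, 10], [0.2525, 0.4775, 0.6325, 0, 0, 0, 10], [0.2525, 0.4775, 0.6325, 0, 0, 0, 10]]'
python3 -c "
from h import *
f,p=snap('w3');print(p[0],rk([p[0]]));[print(w[0],w[1:],rk([w[1]])) for w in whites(f,p)];cv2.imwrite('pics/w3v.png',cv2.resize(f,(600,450)))"
```

```text
time: 4.0
eef_pos: [553.9, 241.3, 10.4]
orientation: [0.635, 0.773, 0.001, 0.001]
contact_force: [-0.5, 0.7, -0.2]
gripper_width: 10.0
grasp_force: 0.0
[553.95 241.32  10.42] [[-132.78  105.33]]
[127.56  11.39] (array([474.73, 345.64,  26.  ]), ((475.27001953125, 344.45977783203125), (20.823015213012695, 14.280115127563477), 0.9387865662574768)) [[-250.8   48.5]]
[225.53  52.57] (array([523.91, 330.88,  26.  ]), ((523.7136840820312, 329.0740966796875), (16.42581558227539, 18.11844825744629), 22.466686248779297)) [[-226.54   93.76]]
[15.45 93.89] (array([411.55, 302.04,  26.  ]), ((410.05194091796875, 303.93353271484375), (25.910634994506836, 29.799518585205078), 8.86681842803955)) [[-220.67  -22.1 ]]
[459.86 122.43] (array([642.8, 329.2,  26. ]), ((647.3583374023438, 329.3572082519531), (76.88197326660156, 39.738826751708984), 5.6429443359375)) [[-201.18  209.92]]
[469.2  200.86] (array([664.7 , 291.09,  26.  ]), ((667.6516723632812, 290.7294006347656), (19.46918487548828, 48.31153106689453), 81.00501251220703)) [[-159.48  223.79]]
[144.17 239.67] (array([499.21, 238.94,  26.  ]), ((
[... 621 characters left out ...]
124.08  205.35]]
[ 26.45 280.38] (array([414.29, 186.34,  26.  ]), ((417.1229248046875, 186.8988800048828), (27.752487182617188, 18.618492126464844), 53.98189163208008)) [[-106.75  -42.48]]
[420.32 281.73] (array([651.3 , 239.34,  26.  ]), ((653.0753173828125, 238.9342498779297), (8.184988021850586, 38.86042404174805), 80.43321990966797)) [[-111.43  200.34]]
[506.36 303.68] (array([751.64, 224.06,  26.  ]), ((749.14599609375, 223.30838012695312), (15.737464904785156, 44.747947692871094), 41.2853889465332)) [[-76.46 295.61]]
[473.42 370.96] (array([767.01, 151.07,  26.  ]), ((769.2384033203125, 153.95957946777344), (41.95161056518555, 24.920732498168945), 89.22571563720703)) [[ -1.87 296.12]]
```

View pics/w3v.png

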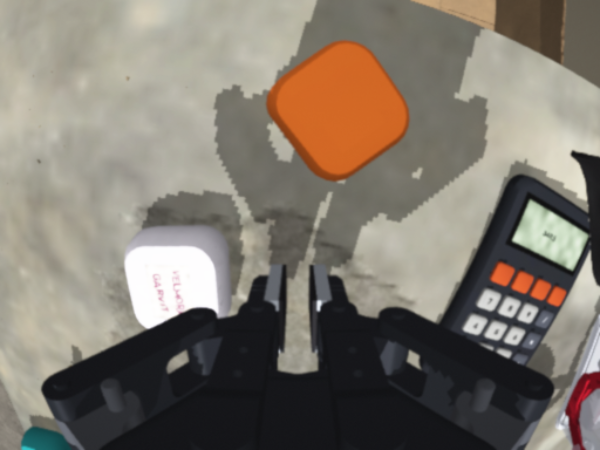

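The wrist view shows the fingers low beside the soap (soap at (178,285) in the 600x450 picture), clear of the orange look-alike and the calculator. Pushing sideways next.

In the tool's units: -55 mm / 400 = -0.1375, -54 mm / 400 = -0.135.

```bash
python3 -m crank '[[0.005, -0.025, 0, 0, 0, 0, 10], [0.005, -0.04, 0, 0, 0, 0, 10], [0.005, -0.05, 0, 0, 0, 0, 10], [0.005, -0.0625, 0, 0, 0, 0, 10], [0.005, -0.075, 0, 0, 0, 0, 10], [0.005, -0.0875, 0, 0, 0, 0, 10], [0.005, -0.1, 0, 0, 0, 0, 10], [0.005, -0.11, 0, 0, 0, 0, 10], [0.005, -0.12, 0, 0, 0, 0, 10], [0.005, -0.13, 0, 0, 0, 0, 10], [0.005, -0.135, 0, 0, 0, 0, 10], [0.005, -0.1375, 0, 0, 0, 0, 10], [0.005, -0.1375, 0, 0, 0, 0, 10]]'
python3 -c "
from h import *
f,p=snap('w4');print(p[0],rk([p[0]]));[print(w[0],w[2],rk([w[1],(*w[2][0],0)])) for w in whites(f,p) if np.hypot(*(rk([w[1]])[0]-[-135,0]))<50]
t=env.grab_frame('top')[:,:,::-1];cv2.imwrite('pics/t4.png',t)
cv2.imwrite('pics/w4v.png',np.hstack([cv2.resize(f,(400,300)),cv2.resize(t[150:270,110:270],(400,300))]))"
```

```text
time: 5.13
eef_pos: [500.3, 233.1, 9.6]
orientation: [0.635, 0.773, 0.002, 0.001]
contact_force: [4.0, 1.7, 6.2]
gripper_width: 9.7
grasp_force: 3.0
[500.3  233.1    9.58] [[-135.43   51.13]]
[168.04 241.63] ((458.2332458496094, 230.81988525390625), (42.299041748046875, 31.68418312072754), 15.513407707214355) [[-143.76    9.73]
 [-141.58    9.45]]
```

View pics/w4v.png

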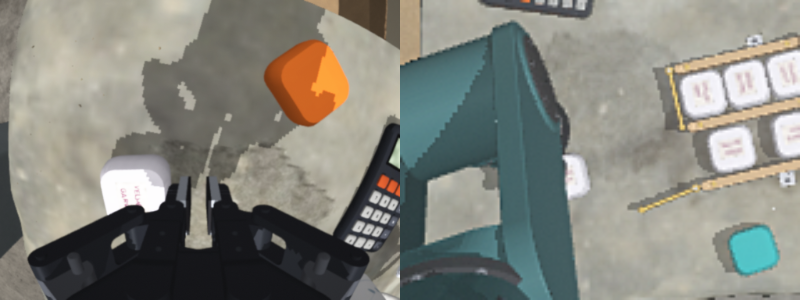

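The soap is following the finger at rack y of about 9; in the 400x300 left half it sits at (135,185). Finishing the sideways push, then lifting off to look.

In the tool's units: -190 mm / 400 = -0.475, -8.5 mm / 400 = -0.0213.

```bash
python3 -m crank '[[0, -0.0075, 0, 0, 0, 0, 10], [0, -0.015, 0, 0, 0, 0, 10], [0, -0.0213, 0, 0, 0, 0, 10], [0, -0.0213, 0, 0, 0, 0, 10], [0, 0.025, 0, 0, 0, 0, 10], [0, 0.025, -0.1, 0, 0, 0, 10], [0, 0.025, -0.2, 0, 0, 0, 10], [0.05, 0, -0.3, 0, 0, 0, 10], [0.1, 0, -0.4, 0, 0, 0, 10], [0.1375, 0, -0.475, 0, 0, 0, 10], [0.1375, 0, -0.475, 0, 0, 0, 10], [0.1375, 0, -0.475, 0, 0, 0, 10]]'
python3 -c "
from h import *
f,p=snap('w5');print(p[0],rk([p[0]]));[print(w[0],w[2],rk([w[1],(*w[2][0],0)])) for w in whites(f,p) if abs(rk([w[1]])[0][1])<40]
cv2.imwrite('pics/w5v.png',cv2.resize(f,(600,450)))"
```

```text
time: 6.23
eef_pos: [487.9, 287.6, 200.4]
orientation: [0.634, 0.773, 0.002, 0.001]
contact_force: [-1.0, -0.3, -0.3]
gripper_width: 9.7
grasp_force: 0.0
[487.91 287.62 200.42] [[-191.32   49.85]]
[242.83 103.34] ((461.5973205566406, 362.53741455078125), (34.256690979003906, 35.01911544799805), 27.09670066833496) [[-268.4    39.07]
 [-269.98   39.01]]
[194.15 231.23] ((427.134033203125, 199.35438537597656), (116.93467712402344, 51.117271423339844), 46.909698486328125) [[-124.2   -19.81]
 [-116.94  -27.3 ]]
```

View pics/w5v.png

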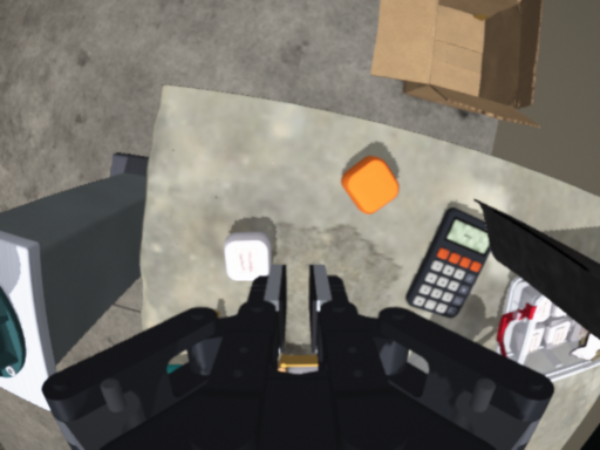

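The soap stands square at (247,257) in the 600x450 picture. Its blob merged with a finger link, so I'll measure it in a window.

```bash
cat >> h.py <<'E'
def win(f,p,c0,c1,r0,r1):
    g=np.zeros_like(f);g[r0:r1,c0:c1]=f[r0:r1,c0:c1]
    for w in whites(g,p): print(w[0],w[2],'rack',rk([w[1],(*w[2][0],0)]).ravel(),'rel yaw',(w[2][2]-11.5+45)%90-45)
E
python3 -c "
from h import *
f,p=load('w5');win(f,p,185,236,190,243)
t=cv2.imread('pics/t4.png')"
```

```text
[209.36 221.6 ] ((448.9847106933594, 221.53286743164062), (43.9188346862793, 47.56120300292969), 9.577709197998047) rack [-136.47   -1.02 -134.32   -1.47] rel yaw -1.9222908020019531
```

In the tool's units: 191 mm / 400 = 0.4775, 180 mm / 400 = 0.45.

```bash
python3 -m crank '[[0, -0.0625, 0.1, 0, 0, 0, 10], [0, -0.1275, 0.2, 0, 0, 0, 10], [0, -0.1275, 0.3, 0, 0, 0, 10], [0, -0.1275, 0.3875, 0, 0, 0, 10], [0, -0.1275, 0.45, 0, 0, 0, 10], [0, -0.1275, 0.4775, 0, 0, 0, 10], [0, -0.1275, 0.4775, 0, 0, 0, 10], [-0.02, -0.1275, 0.4775, 0, 0, 0, 10], [-0.04, -0.1275, 0.4775, 0, 0, 0, 10], [-0.055, -0.1275, 0.4775, 0, 0, 0, 10], [-0.07, -0.1275, 0.4775, 0, 0, 0, 10], [-0.085, -0.1275, 0.4775, 0, 0, 0, 10], [-0.1025, -0.1275, 0.4775, 0, 0, 0, 10], [-0.12, -0.1275, 0.4775, 0, 0, 0, 10], [-0.1375, -0.1275, 0.4775, 0, 0, 0, 10], [-0.155, -0.1275, 0.4775, 0, 0, 0, 10], [-0.1725, -0.1275, 0.4775, 0, 0, 0, 10], [-0.19, -0.1275, 0.4775, 0, 0, 0, 10], [-0.2, -0.1275, 0.4775, 0, 0, 0, 10], [-0.2, -0.1275, 0.4775, 0, 0, 0, 10]]'
python3 -c "
from h import *
f,p=snap('w6');print(p[0],rk([p[0]]))
t=env.grab_frame('top')[:,:,::-1];cv2.imwrite('pics/t6.png',t)
cv2.imwrite('pics/w6v.png',np.hstack([cv2.resize(f,(400,300)),cv2.resize(t[150:270,110:270],(400,300))]))"
```

```text
time: 7.95
eef_pos: [453.1, 197.1, 7.1]
orientation: [0.635, 0.772, -0.0, -0.0]
contact_force: [-0.4, 0.5, -0.6]
gripper_width: 9.8
grasp_force: 0.0
[453.06 197.06   7.15] [[-109.53   -2.35]]
```

View pics/w6v.png

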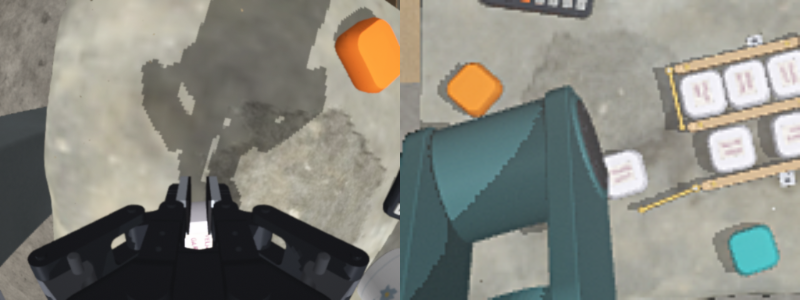

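The left half shows the soap ahead of the fingers. The right half (top camera) shows it at about (627,173), lined up with the mouth at (693,157). Checking numerically:

Run:
```python
from h import *
t=cv2.imread('pics/t6.png');h=cv2.cvtColor(t,cv2.COLOR_BGR2HSV);m=((h[...,1]<40)&(h[...,2]>185)).astype(np.uint8)
n,l,st,ce=cv2.connectedComponentsWithStats(m)
for i in range(1,n):
    if 60<st[i,4]<700 and 185<ce[i][0]<280 and 170<ce[i][1]<235:
        c=np.argwhere(l==i)[:,::-1];q=rk(plane('top',c,26));print(ce[i],st[i,4],np.percentile(q,[2,98],axis=0).ravel(),cv2.minAreaRect(q.astype(np.float32)))
```

```text
[265.39 179.21] 256 [ 99.98  40.41 138.37  83.66] ((119.24186706542969, 61.71050262451172), (40.61689376831055, 45.92747497558594), 0.9508264660835266)
[239.64 185.25] 547 [ 7.9  39.79 92.76 83.1 ] ((49.9006233215332, 61.09983825683594), (89.44690704345703, 45.89107894897461), 0.5742461681365967)
[268.05 203.37] 269 [ 91.59 -21.45 132.77  19.56] ((112.13337707519531, -0.8475170135498047), (43.3892707824707, 43.81254959106445), 88.5699691772461)
[242.43 209.2 ] 275 [ 22.47 -21.92  64.72  19.22] ((43.819305419921875, -1.2911128997802734), (45.95729446411133, 43.497222900390625), 1.2547324895858765)
[200.   219.15] 252 [-87.79 -22.65 -50.11  19.53] ((-68.43385314941406, -1.5300960540771484), (46.14389419555664, 40.39025115966797), 82.78125)
```

In the tool's units: -80 mm / 400 = -0.2, -75 mm / 400 = -0.1875.

```bash
python3 -m crank '[[-0.0125, 0.0013, -0.0025, 0, 0, 0, 10], [-0.025, 0.0013, -0.0025, 0, 0, 0, 10], [-0.0375, 0.0013, -0.0025, 0, 0, 0, 10], [-0.05, 0.0013, -0.0025, 0, 0, 0, 10], [-0.0625, 0.0013, -0.0025, 0, 0, 0, 10], [-0.075, 0.0013, -0.0025, 0, 0, 0, 10], [-0.0875, 0.0013, -0.0025, 0, 0, 0, 10], [-0.1, 0.0013, -0.0025, 0, 0, 0, 10], [-0.1125, 0.0013, -0.0025, 0, 0, 0, 10], [-0.125, 0.0013, -0.0025, 0, 0, 0, 10], [-0.1375, 0.0013, -0.0025, 0, 0, 0, 10], [-0.15, 0.0013, -0.0025, 0, 0, 0, 10], [-0.1625, 0.0013, -0.0025, 0, 0, 0, 10], [-0.175, 0.0013, -0.0025, 0, 0, 0, 10], [-0.1875, 0.0013, -0.0025, 0, 0, 0, 10], [-0.2, 0.0013, -0.0025, 0, 0, 0, 10], [-0.2, 0.0013, -0.0025, 0, 0, 0, 10]]'
python3 - <<'E'
from h import *
s=env.state();print(rk([s['eef_pos']]),s['contact_force'])
t=env.grab_frame('top')[:,:,::-1].copy();cv2.imwrite('pics/t7.png',t)
h=cv2.cvtColor(t,cv2.COLOR_BGR2HSV);m=((h[...,1]<40)&(h[...,2]>185)).astype(np.uint8)
n,l,st,ce=cv2.connectedComponentsWithStats(m)
for i in range(1,n):
    if 60<st[i,4]<900 and 185<ce[i][0]<280 and 170<ce[i][1]<235:
        c=np.argwhere(l==i)[:,::-1];q=rk(plane('top',c,26));print(ce[i],st[i,4],np.percentile(q,[2,98],axis=0).ravel())
E
```

```text
time: 9.47
eef_pos: [469.3, 118.8, 8.3]
orientation: [0.635, 0.772, -0.0, 0.0]
contact_force: [-0.1, -1.0, -0.2]
gripper_width: 9.9
grasp_force: 0.0
[[-29.58  -2.05]] [-0.12 -1.04 -0.24]
[265.34 179.24] 258 [ 99.83  40.42 138.36  83.64]
[243.3  184.37] 430 [26.17 39.74 93.03 83.25]
[268.05 203.37] 269 [ 91.59 -21.45 132.77  19.56]
[244.65 208.82] 314 [ 22.13 -21.77  73.99  19.52]
```

In the tool's units: -14 mm / 400 = -0.035, -13 mm / 400 = -0.0325.

```bash
python3 -m crank '[[-0.0075, 0, 0, 0, 0, 0, 10], [-0.015, 0, 0, 0, 0, 0, 10], [-0.0225, 0, 0, 0, 0, 0, 10], [-0.0275, 0, 0, 0, 0, 0, 10], [-0.0325, 0, 0, 0, 0, 0, 10], [-0.035, 0, 0, 0, 0, 0, 10], [-0.035, 0, 0, 0, 0, 0, 10]]'; python3 -m crank '[[-0.0025, 0, 0, 0, 0, 0, 10], [-0.005, 0, 0, 0, 0, 0, 10], [-0.005, 0, 0, 0, 0, 0, 10]]'; python3 -m crank '[[-0.0025, 0, 0, 0, 0, 0, 10], [-0.005, 0, 0, 0, 0, 0, 10], [-0.005, 0, 0, 0, 0, 0, 10]]'
cat > t.py <<'E'
from h import *
s=env.state();print(rk([s['eef_pos']]),s['contact_force'])
t=env.grab_frame('top')[:,:,::-1].copy();cv2.imwrite('pics/t%d.png'%(s['time']*100),t)
h=cv2.cvtColor(t,cv2.COLOR_BGR2HSV);m=((h[...,1]<40)&(h[...,2]>185)).astype(np.uint8)
n,l,st,ce=cv2.connectedComponentsWithStats(m)
for i in range(1,n):
    if 60<st[i,4]<1200 and 185<ce[i][0]<280 and 170<ce[i][1]<235:
        c=np.argwhere(l==i)[:,::-1];q=rk(plane('top',c,26));print(ce[i],st[i,4],np.percentile(q,[2,98],axis=0).ravel())
E
python3 t.py
```

```text
time: 10.1
eef_pos: [471.8, 105.7, 8.3]
orientation: [0.635, 0.773, -0.0, 0.0]
contact_force: [-0.4, 0.6, -0.1]
gripper_width: 10.2
grasp_force: 0.0
time: 10.35
eef_pos: [472.1, 103.9, 8.3]
orientation: [0.635, 0.773, -0.0, -0.0]
contact_force: [-0.2, 0.7, 0.7]
gripper_width: 9.8
grasp_force: 0.2
time: 10.6
eef_pos: [472.5, 101.9, 8.3]
orientation: [0.635, 0.773, -0.0, -0.0]
contact_force: [-0.2, 0.2, 0.1]
gripper_width: 10.4
grasp_force: 0.2
[[-12.36  -2.25]] [-0.18  0.23  0.11]
[265.34 179.24] 258 [ 99.83  40.42 138.36  83.64]
[248.34 183.27] 275 [53.3  39.8  93.63 83.26]
[260.65 204.99] 544 [ 49.37 -21.68 135.2   20.08]
```

In the tool's units: -2 mm / 400 = -0.005, -1 mm / 400 = -0.0025.

```bash
for i in 1; do python3 -m crank '[[-0.0025, 0, 0, 0, 0, 0, 10], [-0.005, 0, 0, 0, 0, 0, 10], [-0.005, 0, 0, 0, 0, 0, 10]]'; done; python3 -m crank '[[-0.0025, 0, 0, 0, 0, 0, 10], [-0.0038, 0, 0, 0, 0, 0, 10], [-0.0038, 0, 0, 0, 0, 0, 10]]';python3 t.py
```

```text
time: 10.9
eef_pos: [473.0, 99.9, 8.3]
orientation: [0.635, 0.773, -0.0, 0.0]
contact_force: [-0.0, 0.1, -1.1]
gripper_width: 10.2
grasp_force: 0.2
time: 11.15
eef_pos: [473.3, 98.4, 8.3]
orientation: [0.635, 0.773, -0.0, 0.0]
contact_force: [-0.7, 1.0, -0.5]
gripper_width: 10.0
grasp_force: 0.2
[[-8.85 -2.22]] [-0.68  0.96 -0.47]
[265.34 179.24] 258 [ 99.83  40.42 138.36  83.64]
[248.88 183.13] 256 [56.89 39.42 93.68 83.28]
[261.89 204.65] 534 [ 54.05 -21.7  137.58  20.01]
```

In the tool's units: -1 mm / 400 = -0.0025.

```bash
python3 -m crank '[[-0.0025, 0, 0, 0, 0, 0, 10], [-0.0025, 0, 0, 0, 0, 0, 10], [-0.0025, 0, 0, 0, 0, 0, 10]]'; python3 -m crank '[[-0.0025, 0, 0, 0, 0, 0, 10], [-0.0025, 0, 0, 0, 0, 0, 10], [-0.0025, 0, 0, 0, 0, 0, 10]]';python3 t.py
```

```text
time: 11.45
eef_pos: [473.4, 97.5, 8.3]
orientation: [0.635, 0.773, -0.0, 0.0]
contact_force: [0.1, 0.1, -0.0]
gripper_width: 9.9
grasp_force: 0.3
time: 11.7
eef_pos: [473.3, 97.0, 8.3]
orientation: [0.635, 0.772, 0.0, -0.0]
contact_force: [-1.4, 5.1, 0.2]
gripper_width: 10.1
grasp_force: 2.5
[[-7.48 -2.43]] [-1.42  5.13  0.16]
[265.34 179.24] 258 [ 99.83  40.42 138.36  83.64]
[249.29 183.01] 241 [59.24 39.33 93.74 83.34]
[262.33 204.62] 520 [ 55.62 -21.5  137.73  19.95]
```

Force has risen to 5 N, so the row is up against the end board. One small press to confirm, then back off and look.

The rows are not in the units I measure in: shifts go in shares of 0.4 m and turns go in shares of 180 degrees. I convert before sending: -1 mm / 400 = -0.0025.

```bash
python3 -m crank '[[-0.0025, 0, 0, 0, 0, 0, 10], [-0.0025, 0, 0, 0, 0, 0, 10], [-0.0025, 0, 0, 0, 0, 0, 10]]'; python3 -m crank '[[0.025, 0, 0, 0, 0, 0, 10], [0.0625, 0, 0, 0, 0, 0, 5], [0.125, 0, -0.075, 0, 0, 0, 0], [0.15, 0, -0.175, 0, 0, 0, 0], [0.2, -0.1, -0.275, 0, 0, 0, 0], [0.2, -0.1875, -0.375, 0, 0, 0, 0], [0.2, -0.1875, -0.475, 0, 0, 0, 0], [0.2, -0.1875, -0.475, 0, 0, 0, 0], [0.2, -0.1875, -0.475, 0, 0, 0, 0]]'; python3 t.py; python3 -c "
from h import *
f,p=snap('w8');print(p[0],rk([p[0]]));cv2.imwrite('pics/w8v.png',cv2.resize(f,(800,600),interpolation=cv2.INTER_CUBIC))"
```

```text
time: 12.0
eef_pos: [473.2, 96.8, 8.3]
orientation: [0.635, 0.772, 0.0, -0.001]
contact_force: [-1.4, 10.0, 0.5]
gripper_width: 9.9
grasp_force: 5.0
time: 12.75
eef_pos: [385.8, 160.2, 202.7]
orientation: [0.635, 0.773, 0.003, 0.003]
contact_force: [0.0, 0.2, -0.1]
gripper_width: -0.1
grasp_force: 0.0
[[-86.85 -75.65]] [ 0.04  0.16 -0.06]
[265.39 179.21] 256 [ 99.98  40.41 138.37  83.66]
[239.64 185.25] 547 [ 7.9  39.79 92.76 83.1 ]
[270.95 202.62] 253 [100.67 -21.64 138.69  19.98]
[245.02 208.62] 545 [  8.25 -22.24  93.66  19.5 ]
[385.85 160.03 200.72] [[-86.64 -75.59]]
```

View pics/w8v.png

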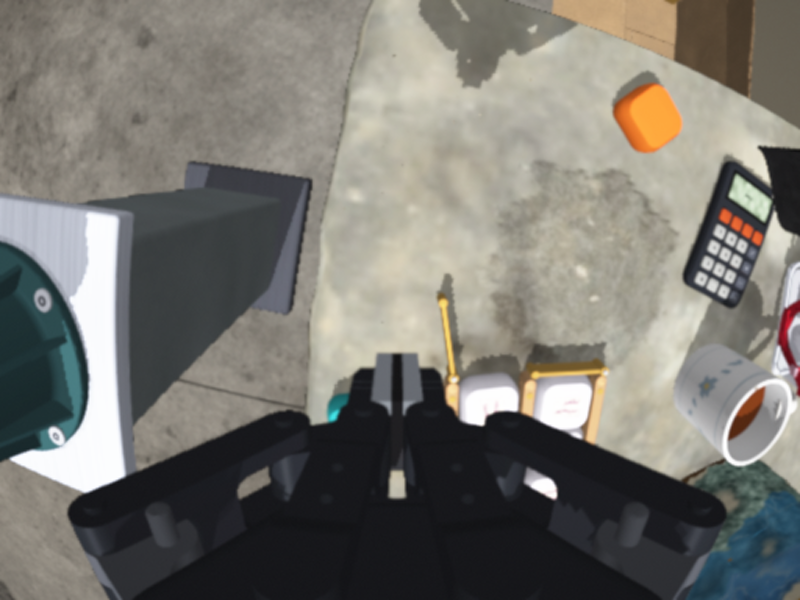

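The near lane now matches the full lane (row closed) and the flap is still open, with its tip at (443,300) and hinge at (453,378). Closing the flap next.

In the tool's units: 189 mm / 400 = 0.4725, 180 mm / 400 = 0.45.

```bash
python3 -m crank '[[-0.075, 0, 0.1, 0, 0, 0, 0], [-0.075, 0, 0.2, 0, 0, 0, 0], [-0.075, 0, 0.3, 0, 0, 0, 0], [-0.075, 0, 0.3875, 0, 0, 0, 0], [-0.075, 0, 0.45, 0, 0, 0, 0], [-0.075, 0, 0.4725, 0, 0, 0, 0], [-0.075, 0, 0.4725, 0, 0, 0, 0], [-0.075, 0.025, 0.4725, 0, 0, 0, 0], [-0.075, 0.05, 0.4725, 0, 0, 0, 0], [-0.075, 0.0725, 0.4725, 0, 0, 0, 0], [-0.0775, 0.095, 0.4725, 0, 0, 0, 0], [-0.0825, 0.1125, 0.4725, 0, 0, 0, 0], [-0.09, 0.1275, 0.4725, 0, 0, 0, 0], [-0.1, 0.1425, 0.4725, 0, 0, 0, 0], [-0.1125, 0.155, 0.4725, 0, 0, 0, 0], [-0.125, 0.165, 0.4725, 0, 0, 0, 0], [-0.14, 0.1725, 0.4725, 0, 0, 0, 0], [-0.15, 0.1775, 0.4725, 0, 0, 0, 0], [-0.16, 0.18, 0.4725, 0, 0, 0, 0], [-0.16, 0.18, 0.4725, 0, 0, 0, 0]]'; python3 t.py
```

```text
time: 14.52
eef_pos: [468.1, 109.9, 9.3]
orientation: [0.635, 0.772, -0.0, 0.0]
contact_force: [0.3, -0.7, 1.2]
gripper_width: 0.1
grasp_force: 0.0
[[-21.11  -4.99]] [ 0.33 -0.7   1.16]
[265.34 179.24] 258 [ 99.83  40.42 138.36  83.64]
[245.84 183.66] 348 [37.61 40.05 93.35 83.29]
[258.96 205.47] 622 [ 35.95 -21.74 137.44  19.86]
```

In the tool's units: -7 mm / 400 = -0.0175, -5 mm / 400 = -0.0125.

```bash
python3 -m crank '[[-0.0075, 0.0025, 0, 0, 0, 0, 0], [-0.0125, 0.005, 0, 0, 0, 0, 0], [-0.0175, 0.005, 0, 0, 0, 0, 0], [-0.0175, 0.005, 0, 0, 0, 0, 0]]'; python3 -m crank '[[-0.0025, 0, 0, 0, 0, 0, 0], [-0.0025, 0, 0, 0, 0, 0, 0], [-0.0025, 0, 0, 0, 0, 0, 0]]'; python3 t.py
```

```text
time: 14.9
eef_pos: [470.8, 104.6, 9.3]
orientation: [0.635, 0.772, 0.0, -0.0]
contact_force: [-0.7, 3.2, -0.5]
gripper_width: 0.1
grasp_force: 1.9
time: 15.15
eef_pos: [470.8, 104.5, 9.3]
orientation: [0.635, 0.772, 0.0, -0.001]
contact_force: [-0.8, 9.0, 0.7]
gripper_width: -0.2
grasp_force: 4.5
[[-15.28  -3.38]] [-0.79  9.05  0.71]
[265.34 179.24] 258 [ 99.83  40.42 138.36  83.64]
[248.12 183.18] 280 [50.46 39.83 93.61 83.25]
[260.7  205.05] 569 [ 44.1  -21.61 137.63  19.95]
```

The flap is against its stop at 9 N. Backing off to look.

In the tool's units: -190 mm / 400 = -0.475, -150 mm / 400 = -0.375.

```bash
python3 -m crank '[[0.02, 0, 0, 0, 0, 0, 0], [0.0625, 0, 0, 0, 0, 0, 0], [0.125, -0.025, -0.075, 0, 0, 0, 0], [0.1875, -0.1, -0.175, 0, 0, 0, 0], [0.2, -0.1875, -0.275, 0, 0, 0, 0], [0.2, -0.2125, -0.375, 0, 0, 0, 0], [0.2, -0.2125, -0.475, 0, 0, 0, 0], [0.2, -0.2125, -0.475, 0, 0, 0, 0], [0.2, -0.2125, -0.475, 0, 0, 0, 0]]'; python3 t.py; python3 -c "
from h import *
f,p=snap('w9');print(p[0],rk([p[0]]));t=env.grab_frame('top')[:,:,::-1]
cv2.imwrite('pics/w9v.png',np.hstack([cv2.resize(f[150:330,200:420],(400,327),interpolation=cv2.INTER_CUBIC),cv2.resize(t[150:248,200:320],(400,327),interpolation=cv2.INTER_CUBIC)]))"
```

```text
time: 15.95
eef_pos: [374.4, 166.2, 203.8]
orientation: [0.635, 0.773, 0.003, 0.003]
contact_force: [0.4, 0.8, 0.1]
gripper_width: 0.2
grasp_force: 0.0
[[-94.97 -85.55]] [0.41 0.77 0.12]
[265.4  179.24] 255 [ 99.98  40.41 138.37  83.4 ]
[239.64 185.25] 547 [ 7.9  39.79 92.76 83.1 ]
[270.93 202.65] 254 [100.52 -21.64 138.69  19.97]
[245.02 208.62] 545 [  8.25 -22.24  93.66  19.5 ]
[373.81 165.87 201.62] [[-94.77 -86.23]]
```

View pics/w9v.png

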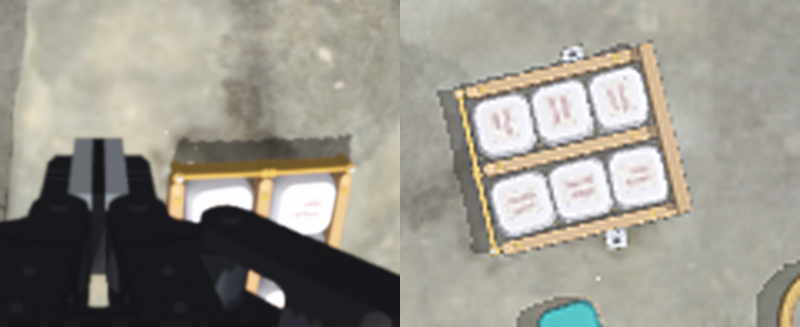

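Both halves show the near flap in one straight line with the fixed flap, from (175,170) to (352,165) in the left one. The three soaps stand in a closed row. Handing in.

```bash
python3 -c "
from station import env
print(env.job_done())"
```

```text
the job is handed in; nothing more can be done
None
```

The job is handed in: the three soaps stand in a closed row against the end board and the flap was pushed to its stop, both confirmed in the final pictures. It took about 16 s, and the judge returned no verdict.

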